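Clamp the dressing stick with the crank

TASK

Fit the loose crank onto the square shaft end of the screw clamp and wind it clockwise, turn after turn, until the jaws hold the grey dressing stick firmly, going by the feel of the crank: the stick is brittle and must not be crushed. Then lift the crank off and stand it upright on its hub on the bare table, leaving the other things where they are.

Things in the scene. Friction and masses are not known exactly. Their poses are not given: they have to be found in the camera images.
- crank_boss (a point): Centre of the square grip boss (22 x 22 x 22 mm) on top of the loose crank, on the hub axis, 47 mm above the hub's underside; sides parallel to x and y, x points along the arm to the knob, z up. Below it: the flat arm, 18 mm wide, 10 mm thick, from -14 to +66 mm in x, top 11 mm below this point; then the hub.
- knob_mid (a point): Middle of the crank's black round knob, 22 mm diameter and 38 mm high, upright on the arm's end, 55 mm from the hub axis, this point 57 mm above the hub's underside (10 mm above crank_boss). The knob spins freely on its pin, so it may be held fast while the crank goes round.
- shaft_top (a point): Top centre of the upright square shaft end on the clamp's gear head: 14 mm square and 20 mm high, with a conical tip of 4 mm above that; at its foot a collar 26 mm across, whose top (where the crank's hub comes to stand) lies 24 mm below this point. x and y are normal to the flats, z is the shaft's axis, upward. Turns with the shaft; the socket fits in any of four ways, with 1.3 mm play a side.
- crank: The crank, 0.35 kg, standing on its hub; origin at the centre of the hub's underside, axes as crank_boss. Hub: square, 34 x 34 mm, 26 mm high, with a square socket in its underside, 16.6 mm wide and 26 mm deep, sides parallel to x and y.
- shaft: The shaft end with its collar; origin on its axis 28 mm below shaft_top. Turns with steady friction, some 2 to 5 N at the crank's knob; it holds where it is left. Once both jaws touch the stick the load climbs steeply: each newton more at the knob is about 38 N of squeeze, and 0.3 rad of turning about 100 N. Firm is 2 to 4 N more at the knob than running free; over 6 N more crushes the stick.
- jaw: Moving jaw, 60 x 26 x 33 mm; origin at the lower edge of its steel face, x along the face; moves along its own -y as the shaft is turned clockwise (seen from above), 9 mm a full turn. It pushes the stick along the bed against the fixed jaw.
- jaw_face (a point): Centre of the moving jaw's face.
- clamp: The screw clamp, fixed on the table. Bed 84 x 200 mm, top 12 mm high, long along its y; origin at the underside, on the bed's centre line; fixed jaw at the -y end, its face at y = -74 mm; gear head 52 x 50 mm, top 46 mm high, at the +y end with the shaft at y = +60 mm.
- stick_mid (a point): Centre of the grey abrasive dressing stick, 22 x 22 x 130 mm (long axis its y), lying loose on the bed across it, between the jaws.
- stick: The dressing stick; origin at the middle of its underside.
- driver_red: Bystander: red screwdriver 190 mm.
- tin: Bystander: round tin, 60 mm across.
- flange: Bystander: flat steel disc with a hole, 48 mm across.
- tape: Bystander: roll of black tape, 58 mm across.
- bench_grinder_grey: Fixed bench grinder, 260 mm high, on the table to the right of the clamp: pass over it with room to spare (nothing to do with the task).
Not all that is in view belongs to the job. There is more than one size of the stick; the job needs the larger.

How it is judged (in metres and radians):
On the way, in this order (a step that is already met when the one before it is completed fails the run):
1. the crank is seated on the shaft end, jaw still open (horizontal distance between crank_boss and shaft_top below 0.004 m and z of crank_boss in the frame of shaft_top below 0.03 m and angle between crank_boss's own z axis and vertical below 0.12 rad and contact force between jaw and stick below 5 N), for 0.2 s.
2. the jaw grips the stick with at least 50 N while the crank is still on the shaft (horizontal distance between crank_boss and shaft_top below 0.008 m and z of crank_boss in the frame of shaft_top below 0.04 m and contact force between jaw and stick above 50 N), for 0.2 s.
At the end, for the whole second after the job is handed in: The stick lies flat on the bed (within 4 mm) and square to the jaws (within 0.06 rad), squeezed with more than 50 N; the crank stands upright (within 0.08 rad) and at rest on its hub on the table (contact force between jaw and stick above 50 N and z of stick_mid in the frame of clamp below 0.027 m and angle between the y axis of stick and the x axis of clamp, either way round below 0.06 rad and height (world z) of crank_boss between 0.042 and 0.051 m and angle between crank_boss's own z axis and vertical below 0.08 rad and linear speed of crank below 0.02 m/s); the robot touches nothing.
It fails at once if the stick is crushed: jaw force over 260 N (contact force between jaw and stick above 260 N).
It fails at once if a bystander is moved more than 30 mm (distance of any of driver_red, tin, flange, tape from where it was at the start of the episode above 0.03 m).
It also fails if it takes over 72 s, if anything falls off the work surface, if the arm or the gripper's body presses on something with over 40 N, if the wrist force passes 120 N, or if a joint passes its speed limit or range.

ROBOT

A 7-joint arm with a two-finger parallel gripper is mounted at the origin on a cart in front of the work surface, level with it; the furniture and walls round the work are solid. World frame = base frame: x ahead of the robot, y to its left, z up, the work surface at z = 0. Lengths are in mm, angles in rad, forces in N, time in s.
With the tool pointing down it reaches from about 425 to 950 mm from the base axis. Payload 4.7 kg.
Tool frame: the origin (TCP) lies midway between the tips of the shut fingers; the grasp point (between the pads) lies 19 mm behind it; z points along the fingers, y is the line along which they close (so a half turn about z gives the same grasp; the last joint's range is limited). The gripper opens to 85 mm and grips with 20 to 120 N. Pads are 22 mm wide; open, the fingers measure 114 mm over their backs; the gripper's body (76 mm by 85 mm) begins 54 mm behind the grasp point. The pads swing forward as they close: fully open they stand 13 mm farther back than shut.
Start: joints at [1.201, 0.469, -0.049, 1.532, 0.024, 1.141, -0.082], TCP at [225.659, -636.181, 231.335] pointing down, gripper open.
Joint ranges: [-2.59, 2.59], [-0.33, 1.99], [-1.39, 1.29], [0.1, 2.45], [-1.04, 4.18], [0.21, 1.99], [-2.66, 2.66]. Speed limits (rad/s): [2.57, 2.57, 3.14, 3.14, 3.14, 3.14, 3.14].

INTERFACE

Orientations are given as a unit quaternion [w, x, y, z].
In Python, from bench import monitor, cams, robot gives the robot as it stands.
- The arm moves only by the tool drive_tool, never from a script. Its arguments are lists of equal length, an entry for each row: "grip": the closure, from -1 (fully open) to 1 (shut); "dp": the shift along the tool's x, y, z in cm, a list of three; "rotation": the turn, a rotation vector about the tool's x, y, z in rad, a list of three. A call has 1 to 8 rows; each row is the pose to reach, as a shift and turn from the pose commanded when the call began, along the tool's axes at that moment; what a row does not reach only later rows make up. A row lasts 1/12 s, in which the tool goes at most 41.7 mm and 7.16 degrees, less where a joint would pass 70% of its speed; a pose out of reach is approached as far as the arm can. A call with a gripper value outside its range is refused whole. The fingers move at their own pace and stop on an object; "grip_force" is the grip in N (left out, the last holds). Time passes only in rows, so rows that repeat a pose let the fingers close. It gives the time, the measured TCP pose, the force, the opening and the grip force at its end, in the units of the state.
- monitor.sense(): the state, without advancing time (a new reading comes with each control period).
- cams.capture(name): name is "scene" or "side" or "wrist"; returns a dict with "pixels" (420x560x3 uint8, red, green, blue), "fx", "fy", "cx", "cy" (pixels), "eye" and "orientation" of the camera in the world; the wrist camera has in their place "T_tool_cam" (4x4, takes a point from camera to tool coordinates, whose origin is the TCP and whose axes are the flange's). Camera axes: x right, y up, looking along -z (the intrinsics and any distortion apply to the point x, -y, -z); pixel columns grow to the right and rows downward; lengths in mm; the calibration is good to about 2 mm. A picture is of the moment at which its call begins: read the wrist's pose just before it. There is no depth.
- robot.sign_off(): hands the job in; it is judged then, once.
Trained networks look in the newest picture that a camera, given by its name, has taken for a name from the list of things; names that differ only in an ending like _2 or _b are one class to them, and where a whole thing is asked for, a point or a joint stands for the part that bears it (a point fixed in the world has none). Each returns a list of dicts, best first, with "p" (0 to 1); they miss things now and then, are a little off and sometimes report something else, mostly with a low value. They report only what shows in the picture. A call takes as long as a camera call. They do not tell look-alikes from the thing itself.
- cams.recognise(camera, label): "bbox" ([left, top, right, bottom] in pixels, round what is visible of it).
- cams.place_of(camera, label): "at" ([column, row] in pixels: a listed point, or the origin of a listed thing).
The state is a dict: "time_s": time; "qpos": joint angles; "qd": joint speeds; "effort": joint torques, N m; "tcp_pos": TCP position; "ee_rot": TCP orientation; "contact_force": force on the tool from outside, world axes, zero at the start; "ft_torque": the same for the moment, N m; "finger_gap": finger opening in mm; "finger_force": force on a finger pad.
Only numpy, scipy, OpenCV 4.12 (cv2) and the standard library are available. Lean on these libraries where they do the work, as an engineer would, in place of code of your own. Each camera call takes 0.05 s, during which the arm holds its last target. There are 200 camera calls.

## Working session

There is one attempt and no reset: what is moved stays moved. The work goes in short steps, Python scripts to look and compute and a tool call to move; the robot and the scene stay as the last step left them, time stands still between calls to the robot, and variables do not carry over. Pictures are saved under pics/ and viewed, at most 13 in all, crops included, and the job is handed in when it is done.

Besides the shell and the picture viewer there is one more tool, called as name(argument=value, ...) on one line, values as JSON. drive_tool: Moves the arm, as the interface text tells. Its arguments: {"type":"object","properties":{"grip":{"type":"array"},"dp":{"type":"array"},"rotation":{"type":"array"},"grip_force":{"type":"number"}},"required":["grip","dp","rotation"]}

```bash
mkdir -p pics; ls; cat > h.py <<'E'
import numpy as np, cv2
from scipy.spatial.transform import Rotation as R
from bench import monitor, cams, robot
def rot(q): return R.from_quat([q[1],q[2],q[3],q[0]]).as_matrix()
def cam(name):
    s=monitor.sense(); c=cams.capture(name)
    if name=="wrist":
        T=np.array(c["T_tool_cam"]); Rt=rot(s["ee_rot"])
        c["Rm"]=Rt@T[:3,:3]; c["e"]=Rt@T[:3,3]+np.array(s["tcp_pos"])
    else:
        c["Rm"]=rot(c["orientation"]); c["e"]=np.array(c["eye"])
    return c
def ray(c,p):
    d=np.array([(p[0]-c["cx"])/c["fx"],-(p[1]-c["cy"])/c["fy"],-1]); d=c["Rm"]@d
    return c["e"],d/np.linalg.norm(d)
def atz(c,p,z):
    e,d=ray(c,p); return e+d*(z-e[2])/d[2]
def proj(c,P):
    v=c["Rm"].T@(np.array(P)-c["e"]); return [c["cx"]+c["fx"]*v[0]/-v[2], c["cy"]-c["fy"]*v[1]/-v[2]]
def tri(rs):
    A=0;b=0
    for e,d in rs:
        M=np.eye(3)-np.outer(d,d);A=A+M;b=b+M@e
    return np.linalg.solve(A,b)
def save(c,n,box=None,k=1):
    im=c["pixels"][:,:,::-1]
    if box: im=im[box[1]:box[3],box[0]:box[2]]
    cv2.imwrite("pics/"+n,cv2.resize(im,None,fx=k,fy=k,interpolation=cv2.INTER_CUBIC))
E
python3 - <<'E'
from h import *
np.set_printoptions(precision=1,suppress=True)
s=monitor.sense(); print(s)
for n in ("scene","side","wrist"):
    c=cam(n); save(c,n+"0.png"); print(n,[k for k in c if k!='pixels'],c["e"],c["fx"],c["Rm"].round(3).tolist())
    for l in ("crank_boss","knob_mid","shaft_top","crank","jaw_face","clamp","stick_mid","driver_red","tin","flange","tape"):
        try: print(l,[(np.round(d["at"],1).tolist(),round(d["p"],2)) for d in cams.place_of(n,l)][:3])
        except Exception as x: print(l,x)
E
```

```text
pics
{'time_s': 0.0, 'qpos': array([ 1.2,  0.5, -0. ,  1.5,  0. ,  1.1, -0.1]), 'qd': array([-0.,  0., -0., -0., -0.,  0., -0.]), 'effort': array([  0. , -51. ,  -0. , -23.8,   0. ,   0. ,  -0. ]), 'tcp_pos': array([ 225.4, -635.6,  230.2]), 'ee_rot': array([-0. ,  1. ,  0.2, -0. ]), 'contact_force': array([-1. ,  0.1, -0.4]), 'ft_torque': array([-0., -0., -0.]), 'finger_force': 0.0, 'finger_gap': 85.61501898747512}
scene ['fx', 'fy', 'cx', 'cy', 'eye', 'orientation', 'Rm', 'e'] [-177.2  512.9  443.4] 420.41498632832327 [[-0.435, 0.361, -0.825], [-0.9, -0.172, 0.4], [0.002, 0.916, 0.4]]
crank_boss [([241.6, 210.5], 0.84)]
knob_mid [([256.2, 193.7], 0.53)]
shaft_top [([247.1, 230.0], 0.68), ([248.9, 225.6], 0.64), ([281.9, 260.5], 0.29)]
crank [([243.4, 231.4], 0.63), ([310.1, 243.8], 0.47)]
jaw_face [([295.6, 243.7], 0.89)]
clamp [([281.9, 263.9], 0.58)]
stick_mid [([308.2, 246.3], 0.61)]
driver_red [([287.6, 302.6], 0.95), ([163.1, 261.1], 0.53)]
tin [([281.6, 260.2], 0.15)]
flange [([408.9, 259.8], 0.79)]
tape [([299.1, 207.4], 0.45), ([279.7, 262.1], 0.42)]
side ['fx', 'fy', 'cx', 'cy', 'eye', 'orientation', 'Rm', 'e'] [ 15.7  39.  843.9] 405.56858708275746 [[0.183, 0.816, -0.548], [-0.983, 0.156, -0.097], [0.006, 0.556, 0.831]]
crank_boss [([258.2, 175.3], 0.87)]
knob_mid [([276.8, 169.2], 0.64)]
shaft_top [([227.9, 214.1], 0.63)]
crank [([261.0, 186.1], 0.9)]
jaw_face [([260.7, 236.1], 0.63)]
clamp [([255.5, 238.6], 0.58)]
stick_mid [([279.7, 240.0], 0.74), ([277.7, 166.8], 0.48)]
driver_red [([219.0, 288.1], 0.7), ([258.9, 175.9], 0.37)]
tin [([180.9, 191.6], 0.64)]
flange [([347.2, 296.6], 0.91)]
tape []
wrist ['fx', 'fy', 'cx', 'cy', 'T_tool_cam', 'Rm', 'e'] [ 306.1 -608.   374.6] 317.15994841683107 [[0.334, 0.891, 0.308], [-0.942, 0.316, 0.109], [-0.0, -0.327, 0.945]]
crank_boss []
knob_mid []
shaft_top []
crank []
jaw_face []
clamp []
stick_mid []
driver_red []
tin []
flange []
tape []
```

View pictures.

View pics/side0.png

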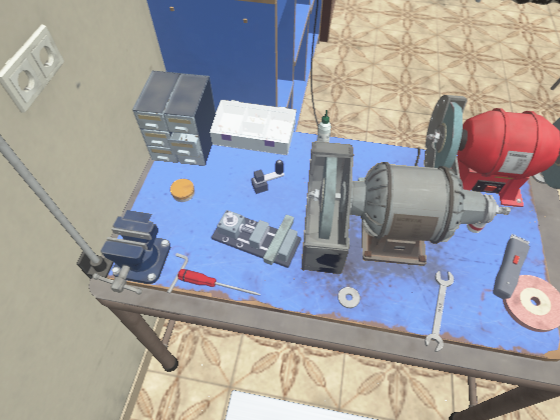

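View pics/scene0.png

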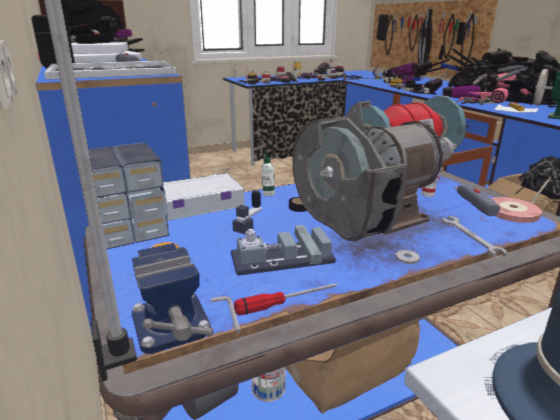

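```bash
python3 - <<'E'
from h import *
np.set_printoptions(precision=1,suppress=True)
a=cam("scene");b=cam("side")
# distinct points
for n,p,q in (("boss",(241.6,210.5),(258.2,175.3)),("knob",(256.2,193.7),(276.8,169.2)),("shaft",(248,228),(227.9,214.1)),("jawf",(295.6,243.7),(260.7,236.1)),("stick",(308.2,246.3),(279.7,240))):
    r=[ray(a,p),ray(b,q)];P=tri(r);print(n,P,proj(a,P)-np.array(p),proj(b,P)-np.array(q))
for n,q,z in (("boss",(258.2,175.3),47),("knob",(276.8,169.2),57),("shaft",(227.9,214.1),74-4),("jawf",(260.7,236.1),28),("stick",(279.7,240),23),("clamp",(255.5,238.6),0),("tin",(180.9,191.6),20),("flange",(347.2,296.6),0),("driver",(219,288),10)):
    print(n,atz(b,q,z))
print(monitor.sense()["time_s"])
E
```

```text
boss [644.  212.5  46.2] [-0.1 -0. ] [0.  0.1]
knob [653.2 168.5  74. ] [1.3 0.9] [-0.8 -1.2]
shaft [499.7 251.5  74.7] [1.  0.6] [-0.5 -0.8]
jawf [472.7 167.3  37.6] [-1.7 -1.1] [0.9 1.5]
stick [487.2 126.9  12.7] [-0.5 -0.3] [0.3 0.4]
boss [643.5 212.4  47. ]
knob [663.7 168.5  57. ]
shaft [500.8 251.   70. ]
jawf [481.7 171.6  28. ]
stick [482.5 126.6  23. ]
clamp [488.5 186.9   0. ]
tin [576.2 399.   20. ]
flange [382.  -43.9   0. ]
driver [345.2 236.6  10. ]
1.9
```

```bash
python3 - <<'E'
from h import *
a=cam("scene");b=cam("side")
A=cv2.resize(b["pixels"][150:275,200:310,::-1],(528,600),interpolation=cv2.INTER_CUBIC)
save(b,"crop1.png",(200,150,325,275),4.7)
E
```

```text
(no output)
```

View pics/crop1.png

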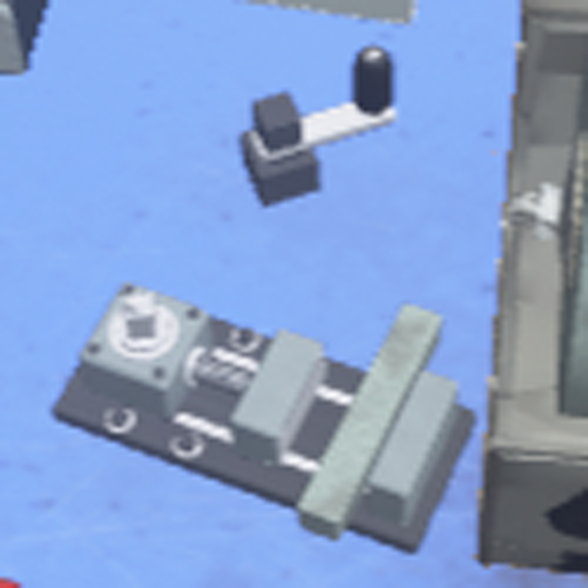

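```bash
cat >> h.py <<'E'
def Rdown(yaw): # tool x axis at world angle yaw, z down
    c,s=np.cos(yaw),np.sin(yaw); return np.array([[c,s,0],[s,-c,0],[0,0,-1]])
def yawof(Rm): return np.arctan2(Rm[1,0],Rm[0,0])
def rows(start,targets,prev=None):
    """start=(p,R) commanded; targets list of (p,yaw)"""
    p0,R0=start; out=[];ro=[]
    for p,y in targets:
        d=R0.T@(np.array(p)-p0)/10; w=R.from_matrix(R0.T@Rdown(y)).as_rotvec()
        out.append([float(round(v,2)) for v in d]); ro.append([float(round(v,3)) for v in w])
    print("dp",out);print("rot",ro)
def now():
    s=monitor.sense(); return np.array(s["tcp_pos"]),rot(s["ee_rot"])
E
python3 - <<'E'
from h import *
p,Rm=now(); print(Rm.round(3).tolist(),np.degrees(yawof(Rm)),p.round(1))
b=cam("side")
print("grinder corners",atz(b,(305,272),0).round(),atz(b,(345,272),0).round(),atz(b,(311,145),260).round(),atz(b,(353,145),260).round())
az0=np.arctan2(p[1],p[0]); 
T=[]
for f,r,z,dy in ((0,660,360,0),(0,600,430,0),(.12,560,450,0),(.25,540,450,0),(.37,540,450,0),(.5,540,450,0),(.62,540,450,0),(.75,540,450,0)):
    a=az0+f*np.radians(90); T.append(((r*np.cos(a),r*np.sin(a),z),yawof(Rm)+f*np.radians(90)))
rows((np.array([225.659,-636.181,231.335]),Rm),T)
E
```

```text
[[0.943, 0.334, 0.0], [0.334, -0.943, -0.0], [0.0, 0.0, -1.0]] 19.522690265151873 [ 225.6 -636.2  231.4]
grinder corners [424.  57.   0.] [441. -33.   0.] [569.  81. 260.] [585.   0. 260.]
dp [[-0.0, -1.5, -12.87], [-0.0, -7.5, -19.87], [10.49, -12.49, -21.87], [20.66, -17.61, -21.87], [29.64, -22.37, -21.87], [38.18, -29.32, -21.87], [44.66, -37.15, -21.87], [49.88, -46.84, -21.87]]
rot [[0.0, -0.0, -0.0], [0.0, -0.0, -0.0], [0.0, -0.0, -0.188], [0.0, -0.0, -0.393], [0.0, -0.0, -0.581], [0.0, -0.0, -0.785], [0.0, -0.0, -0.974], [0.0, 0.0, -1.178]]
```

drive_tool(grip=[-1,-1,-1,-1,-1,-1], dp=[[0,-1.5,-4],[0,-3,-8],[0,-4.5,-12],[0,-6.5,-16],[0,-8.5,-20],[0,-10,-22]], rotation=[[0,0,0],[0,0,0],[0,0,0],[0,0,0],[0,0,0],[0,0,0]])

```text
time_s: 2.55
tcp_pos: [192.1, -541.4, 454.9]
ee_rot: [0.002, 0.986, 0.17, 0.0]
contact_force: [-0.4, -0.6, -0.0]
finger_gap: 85.3
finger_force: 0.0
```

```bash
python3 - <<'E'
from h import *
p,Rm=now(); print(p)
az0=np.arctan2(p[1],p[0]); 
T=[]
for f in np.arange(1,17)/16*88:
    a=az0+np.radians(f); T.append(((540*np.cos(a),540*np.sin(a),450),yawof(Rm)+np.radians(f)))
rows((p,Rm),T)
E
```

```text
[ 192.06667669 -541.38868108  454.94036584]
dp [[5.18, -3.7, 0.48], [10.3, -4.44, 0.48], [15.34, -5.67, 0.48], [20.23, -7.38, 0.47], [24.93, -9.55, 0.46], [29.41, -12.16, 0.45], [33.61, -15.19, 0.44], [37.51, -18.61, 0.43], [41.06, -22.38, 0.42], [44.23, -26.48, 0.4], [47.0, -30.86, 0.38], [49.33, -35.49, 0.37], [51.21, -40.32, 0.35], [52.61, -45.3, 0.33], [53.53, -50.4, 0.31], [53.96, -55.57, 0.29]]
rot [[0.004, -0.0, -0.096], [0.004, 0.0, -0.192], [0.004, 0.0, -0.288], [0.004, 0.001, -0.384], [0.004, 0.001, -0.48], [0.004, 0.001, -0.576], [0.004, 0.001, -0.672], [0.004, 0.001, -0.768], [0.004, 0.001, -0.864], [0.004, 0.002, -0.96], [0.004, 0.002, -1.056], [0.004, 0.002, -1.152], [0.004, 0.002, -1.248], [0.003, 0.002, -1.344], [0.003, 0.003, -1.44], [0.003, 0.003, -1.536]]
```

drive_tool(grip=[-1,-1,-1,-1,-1,-1,-1,-1], dp=[[4,-0.1,0],[8,-0.6,0],[11.9,-1.3,0],[15.8,-2.2,0],[19.6,-3.5,0],[23.4,-5,0],[27,-6.7,0],[30.4,-8.7,0]], rotation=[[0,0,-0.07],[0,0,-0.14],[0,0,-0.21],[0,0,-0.28],[0,0,-0.35],[0,0,-0.42],[0,0,-0.49],[0,0,-0.56]])

```text
time_s: 3.22
tcp_pos: [451.1, -356.9, 451.2]
ee_rot: [0.0, 0.899, 0.437, 0.0]
contact_force: [0.2, -0.1, 1.5]
finger_gap: 85.3
finger_force: 0.0
```

drive_tool(grip=[-1,-1,-1,-1,-1,-1,-1,-1], dp=[[4,-0.1,0],[8,-0.6,0],[11.9,-1.3,0],[15.8,-2.2,0],[19.6,-3.5,0],[23.4,-5,0],[27,-6.7,0],[30.4,-8.7,0]], rotation=[[0,0,-0.07],[0,0,-0.14],[0,0,-0.21],[0,0,-0.28],[0,0,-0.35],[0,0,-0.42],[0,0,-0.49],[0,0,-0.56]])

```text
time_s: 3.88
tcp_pos: [570.7, -64.1, 451.2]
ee_rot: [0.0, 0.744, 0.668, 0.0]
contact_force: [0.5, 0.6, -0.3]
finger_gap: 85.4
finger_force: 0.0
```

```bash
python3 - <<'E'
from h import *
p,Rm=now(); print(p,np.degrees(yawof(Rm)),monitor.sense()["qpos"].round(2))
# camera offset in tool
c=cam("wrist");print(np.round(c["T_tool_cam"],2).tolist())
y=np.radians(115)
q=np.array([570,195,330])
rows((p,Rm),[(p+(q-p)*f,yawof(Rm)+(y-yawof(Rm))*f) for f in np.arange(1,9)/8])
E
```

```text
[570.68468647 -64.11580447 451.20483346] 83.89158354781047 [ 0.48  0.24 -0.56  1.4   0.13  1.53 -0.18]
[[0.0, 0.95, 0.33, 84.45], [1.0, -0.0, 0.0, 0.96], [0.0, 0.33, -0.95, -143.34], [0.0, 0.0, 0.0, 1.0]]
dp [[3.22, -0.35, 1.52], [6.44, -0.71, 3.03], [9.66, -1.06, 4.55], [12.88, -1.41, 6.06], [16.1, -1.77, 7.58], [19.32, -2.12, 9.09], [22.54, -2.47, 10.61], [25.76, -2.83, 12.12]]
rot [[0.0, -0.0, -0.068], [0.0, -0.0, -0.136], [0.0, -0.0, -0.204], [0.0, -0.0, -0.271], [0.0, -0.0, -0.339], [0.0, -0.0, -0.407], [0.0, -0.0, -0.475], [0.0, -0.0, -0.543]]
```

drive_tool(grip=[-1,-1,-1,-1,-1,-1,-1,-1], dp=[[3.9,0,0],[7.8,-0.2,0],[11.7,-0.5,0],[15.6,-1,0],[19.5,-1.5,1],[23.4,-2,3],[27.3,-2.5,6],[31,-3,8]], rotation=[[0,0,-0.07],[0,0,-0.14],[0,0,-0.21],[0,0,-0.28],[0,0,-0.35],[0,0,-0.42],[0,0,-0.48],[0,0,-0.54]])

```text
time_s: 4.6
tcp_pos: [574.6, 236.9, 375.8]
ee_rot: [0.001, 0.539, 0.842, -0.0]
contact_force: [1.3, -0.4, -0.6]
finger_gap: 85.4
finger_force: 0.0
```

```bash
python3 - <<'E'
from h import *
np.set_printoptions(precision=1,suppress=True)
p,Rm=now(); print(p,np.degrees(yawof(Rm)))
c=cam("wrist"); save(c,"w1.png")
for l,z in (("crank_boss",47),("knob_mid",57),("shaft_top",74),("jaw_face",28),("stick_mid",23),("clamp",0)):
    print(l,[(np.round(d["at"],1).tolist(),round(d["p"],2),atz(c,d["at"],z)) for d in cams.place_of("wrist",l)][:3])
E
```

```text
[574.6 236.9 375.8] 114.73820477686087
crank_boss [([316.3, 192.2], 0.68, array([646.1, 214.1,  47. ]))]
knob_mid [([313.2, 194.5], 0.59, array([641.3, 211. ,  57. ])), ([317.3, 229.8], 0.5, array([673.1, 161.9,  57. ]))]
shaft_top [([237.4, 136.7], 0.54, array([505.7, 245.1,  74. ]))]
jaw_face [([207.3, 174.3], 0.97, array([481. , 164.3,  28. ]))]
stick_mid [([200.5, 194.7], 0.76, array([482.2, 126.4,  23. ])), ([274.9, 332.3], 0.68, array([705.2, -72.3,  23. ])), ([236.0, 132.6], 0.41, array([497.6, 242.1,  23. ]))]
clamp [([219.6, 159.4], 0.74, array([487.3, 187.7,   0. ]))]
```

View pics/w1.png

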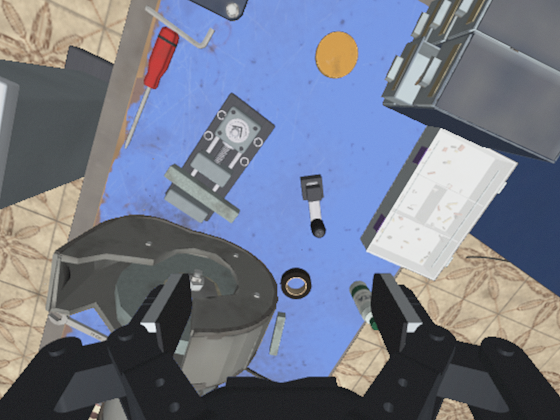

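```bash
python3 - <<'E'
from h import *
p,Rm=now(); y=np.radians(118);q=np.array([645,213,150])
rows((p,Rm),[(p+(q-p)*f,yawof(Rm)+(y-yawof(Rm))*f) for f in np.arange(1,7)/6])
E
```

```text
dp [[-0.8, 0.9, 3.8], [-1.6, 1.79, 7.59], [-2.39, 2.69, 11.39], [-3.19, 3.59, 15.19], [-3.99, 4.48, 18.98], [-4.79, 5.38, 22.78]]
rot [[0.002, 0.001, -0.01], [0.002, 0.001, -0.021], [0.002, 0.001, -0.031], [0.002, 0.001, -0.041], [0.002, 0.001, -0.052], [0.002, 0.001, -0.062]]
```

drive_tool(grip=[-1,-1,-1,-1,-1,-1,-1], dp=[[-0.8,0.9,3.8],[-1.6,1.8,7.6],[-2.4,2.7,11.4],[-3.2,3.6,15.2],[-4,4.5,19],[-4.8,5.4,22.8],[-4.8,5.4,22.8]], rotation=[[0,0,-0.01],[0,0,-0.02],[0,0,-0.03],[0,0,-0.04],[0,0,-0.05],[0,0,-0.06],[0,0,-0.06]])

```text
time_s: 5.53
tcp_pos: [642.9, 208.2, 140.4]
ee_rot: [-0.003, 0.517, 0.856, -0.006]
contact_force: [-0.6, -1.6, -1.8]
finger_gap: 85.3
finger_force: 0.0
```

```bash
python3 - <<'E'
from h import *
np.set_printoptions(precision=1,suppress=True)
p,Rm=now(); print(p,np.degrees(yawof(Rm)))
c=cam("wrist"); save(c,"w2.png")
for l,z in (("crank_boss",47),("knob_mid",57),("crank",0),("shaft_top",74)):
    print(l,[(np.round(d["at"],1).tolist(),round(d["p"],2),atz(c,d["at"],z)) for d in cams.place_of("wrist",l)][:3])
E
```

```text
[642.9 208.2 140.4] 117.7287488888555
crank_boss [([285.1, 207.3], 0.84, array([643.4, 213.2,  47. ]))]
knob_mid [([286.7, 277.0], 0.8, array([671.2, 163.8,  57. ]))]
crank [([285.2, 190.0], 0.73, array([643. , 214.2,   0. ])), ([116.2, 134.4], 0.24, array([487.8, 189.3,   0. ]))]
shaft_top [([106.8, 71.7], 0.85, array([501.7, 247.4,  74. ]))]
```

View pics/w2.png

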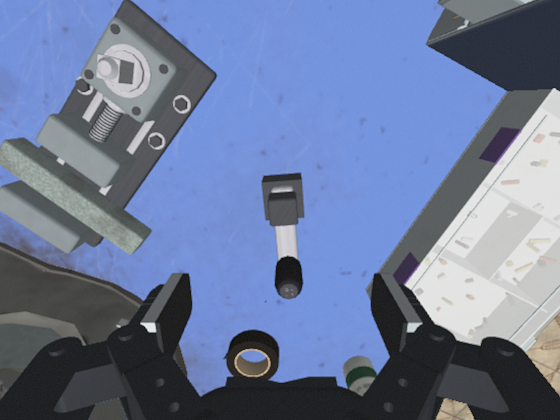

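```bash
python3 - <<'E'
from h import *
np.set_printoptions(precision=1,suppress=True)
p,Rm=now(); c=cam("wrist"); print(p,np.degrees(yawof(Rm)),Rm[:,2].round(4))
for z in (0,60,100):
    for px in ((372,290),(430,210),(480,140)):
        P=atz(c,px,z); print(z,P, Rm.T@(P-np.array([643.4,213.2,0])))
p,Rm=now()
y=np.radians(119.3);q=np.array([643.4,213.2,34])
rows((p,Rm),[(q+[0,0,60],y),(q,y)])
E
```

```text
[644.9 216.3 152.6] 118.07699850321832 [ 0.  0. -1.]
0 [785.5 166.    0. ] [-108.5  103.2    0.7]
0 [785.5 269.9   0. ] [-16.8 152.1   0.9]
0 [784.9 346.8   0. ] [ 51.3 187.7   1.1]
60 [749.  191.2  60. ] [-69.1  83.2 -59.5]
60 [749.  274.1  60. ] [  4.  122.2 -59.3]
60 [748.5 335.4  60. ] [ 58.3 150.6 -59.1]
100 [724.7 208.  100. ] [-42.9  69.8 -99.6]
100 [724.7 276.8 100. ] [ 17.8 102.2 -99.4]
100 [724.2 327.7 100. ] [ 62.9 125.8 -99.3]
dp [[-0.2, -0.3, 5.85], [-0.19, -0.33, 11.85]]
rot [[0.006, 0.001, -0.021], [0.006, 0.001, -0.021]]
```

```bash
python3 - <<'E'
from h import *
np.set_printoptions(precision=1,suppress=True)
for i in range(2):
    p,Rm=now(); c=cam("wrist"); print(p,np.degrees(yawof(Rm)))
    for l,z in (("crank_boss",47),("knob_mid",57),("crank",0),("shaft_top",74),("jaw_face",28),("clamp",0)):
        print(l,[(np.round(d["at"],1).tolist(),round(d["p"],2),atz(c,d["at"],z)) for d in cams.place_of("wrist",l)][:2])
E
```

```text
[644.8 216.2 152.5] 118.09056297936756
crank_boss [([274.7, 210.7], 0.89, array([642.8, 211.9,  47. ]))]
knob_mid [([278.6, 277.2], 0.98, array([672.4, 163. ,  57. ])), ([277.2, 212.0], 0.31, array([643.5, 215. ,  57. ]))]
crank [([274.8, 196.3], 0.6, array([643. , 210.3,   0. ])), ([279.3, 273.3], 0.25, array([686.9, 137.1,   0. ]))]
shaft_top [([107.4, 77.5], 0.85, array([501.1, 250.3,  74. ])), ([82.9, 165.4], 0.23, array([503.9, 187. ,  74. ]))]
jaw_face [([79.3, 165.5], 0.64, array([480.2, 164.1,  28. ]))]
clamp [([113.5, 138.8], 0.76, array([487.5, 189.6,   0. ])), ([124.3, 79.6], 0.5, array([479.7, 242.2,  -0. ]))]
[643.8 215.  149.2] 118.0786485307123
crank_boss [([278.1, 210.2], 0.57, array([643.1, 213.2,  47. ]))]
knob_mid [([278.9, 277.8], 0.7, array([670.5, 163. ,  57. ]))]
crank [([277.6, 196.5], 0.95, array([643.4, 210.7,   0. ]))]
shaft_top [([106.3, 77.7], 0.61, array([500.5, 249.1,  74. ]))]
jaw_face [([82.6, 164.5], 0.62, array([482. , 165.9,  28. ]))]
clamp [([114.0, 139.8], 0.67, array([487.5, 188.3,  -0. ]))]
```

drive_tool(grip=[-1,-1,-1,-1,-1,-1], dp=[[-0.1,-0.1,3],[-0.2,-0.2,6],[-0.2,-0.2,8],[-0.2,-0.2,8],[-0.2,-0.2,8],[-0.2,-0.2,8]], rotation=[[0,0,-0.03],[0,0,-0.03],[0,0,-0.03],[0,0,-0.03],[0,0,-0.03],[0,0,-0.03]])

```text
time_s: 7.03
tcp_pos: [643.8, 213.1, 70.2]
ee_rot: [0.001, 0.501, 0.865, 0.001]
contact_force: [-0.6, -0.0, 0.7]
finger_gap: 85.2
finger_force: 0.0
```

```bash
python3 - <<'E'
from h import *
np.set_printoptions(precision=1,suppress=True)
p,Rm=now(); c=cam("wrist"); p2,_=now(); print(p,p2,np.degrees(yawof(Rm)))
for l,z in (("crank_boss",47),("knob_mid",57)):
    print(l,[(np.round(d["at"],1).tolist(),round(d["p"],2),atz(c,d["at"],z)) for d in cams.place_of("wrist",l)][:2])
y=np.radians(119.7);q=np.array([643.2,212.4,34])
rows((p2,Rm),[(q,y)])
E
```

```text
[643.8 213.1  70.2] [644.1 213.2  70.7] 119.80451052622853
crank_boss [([275.6, 252.1], 0.72, array([641.7, 212.2,  47. ])), ([52.8, 54.8], 0.69, array([498.8, 250.2,  47. ]))]
knob_mid [([278.3, 254.0], 0.54, array([641.2, 216.4,  57. ]))]
dp [[-0.02, -0.13, 3.67]]
rot [[0.002, -0.0, 0.002]]
```

drive_tool(grip=[-1,-1,-1,0,1,1,1,1], dp=[[-0.1,-0.15,2],[-0.1,-0.15,3.6],[-0.1,-0.15,3.6],[-0.1,-0.15,3.6],[-0.1,-0.15,3.6],[-0.1,-0.15,3.6],[-0.1,-0.15,3.6],[-0.1,-0.15,3.6]], rotation=[[0,0,0],[0,0,0],[0,0,0],[0,0,0],[0,0,0],[0,0,0],[0,0,0],[0,0,0]], grip_force=80)

```text
time_s: 7.85
tcp_pos: [642.5, 210.8, 33.4]
ee_rot: [0.0, 0.502, 0.865, 0.0]
contact_force: [0.0, 0.4, -0.7]
finger_gap: 25.3
finger_force: 0.0
```

drive_tool(grip=[1,1,1,1], dp=[[0,0,0],[0,0,0],[0,0,0],[0,0,0]], rotation=[[0,0,0],[0,0,0],[0,0,0],[0,0,0]])

```text
time_s: 8.18
tcp_pos: [642.5, 211.0, 33.6]
ee_rot: [0.0, 0.502, 0.865, 0.0]
contact_force: [-1.3, -0.5, 5.5]
finger_gap: 20.4
finger_force: 78.8
```

drive_tool(grip=[1,1,1,1,1,1,1,1], dp=[[0,0,-1],[0,0,-4],[0,0,-8],[1,-1.5,-11.6],[2.5,-4,-11.6],[4,-6.5,-11.6],[4.9,-7.8,-11.6],[4.9,-7.8,-11.6]], rotation=[[0,0,0],[0,0,0],[0,0,0],[0,0,0],[0,0,0],[0,0,0],[0,0,0],[0,0,0]])

```text
time_s: 8.85
tcp_pos: [545.1, 214.5, 148.3]
ee_rot: [-0.001, 0.5, 0.866, -0.002]
contact_force: [-1.2, 0.5, -3.8]
finger_gap: 20.8
finger_force: 78.6
```

drive_tool(grip=[1,1,1], dp=[[0,0,0],[0,0,0],[0,0,0]], rotation=[[0,0,0],[0,0,0],[0,0,0]])

```text
time_s: 9.1
tcp_pos: [551.1, 213.8, 148.4]
ee_rot: [0.0, 0.502, 0.865, 0.0]
contact_force: [0.1, -0.0, -3.1]
finger_gap: 20.7
finger_force: 78.6
```

```bash
python3 - <<'E'
from h import *
np.set_printoptions(precision=1,suppress=True)
s=monitor.sense();print(s["contact_force"],s["finger_gap"],s["time_s"])
p,Rm=now(); c=cam("wrist"); p2,_=now(); print(p,p2,np.degrees(yawof(Rm)))
for l,z in (("crank_boss",p[2]+14),("knob_mid",p[2]+24),("shaft_top",74),("shaft",46),("jaw_face",28),("clamp",0)):
    print(l,[(np.round(d["at"],1).tolist(),round(d["p"],2),atz(c,d["at"],z)) for d in cams.place_of("wrist",l)][:2])
x,y=proj(c,[500.5,250,62]);x=int(x);y=int(y);print(x,y)
save(c,"w3.png",(max(0,x-100),max(0,y-80),x+100,y+70),4)
E
```

```text
[ 0.1 -0.  -3.1] 20.693788556623 9.1
[551.1 213.8 148.4] [551.1 213.9 148.3] 119.71229949060289
crank_boss [([282.4, 286.7], 0.59, array([551.9, 215.3, 162.4]))]
knob_mid [([282.2, 395.4], 0.9, array([579.8, 166.5, 172.4]))]
shaft_top [([241.5, 146.9], 0.87, array([501.8, 247.7,  74. ]))]
shaft [([243.1, 139.6], 0.57, array([499.2, 248.2,  46. ]))]
jaw_face [([188.8, 211.3], 0.72, array([485.5, 166.5,  28. ]))]
clamp [([209.6, 183.0], 0.73, array([488.2, 189.4,   0. ]))]
243 140
```

View pics/w3.png

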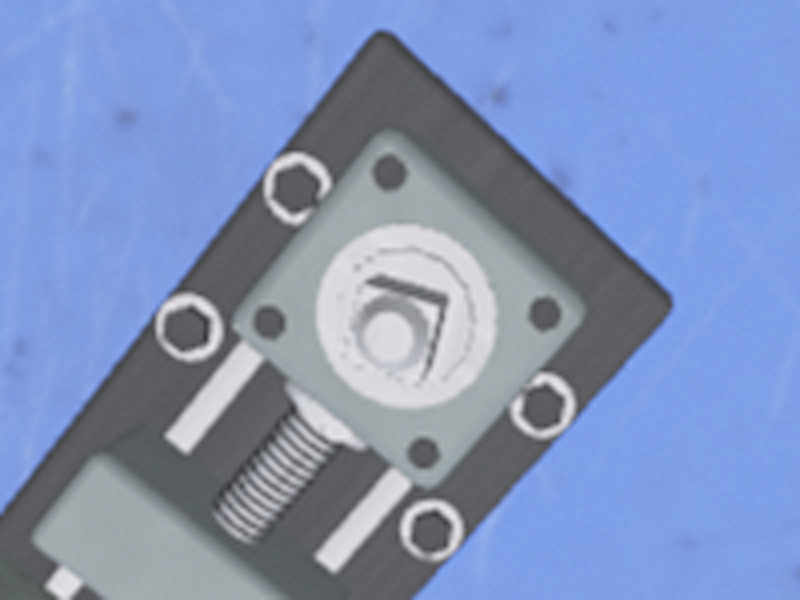

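```bash
python3 - <<'E'
from h import *
np.set_printoptions(precision=1,suppress=True)
p,Rm=now(); c=cam("wrist")
A,B,C=[atz(c,(143+x/4,60+y/4),50) for x,y in ((365,275),(451,297),(428,382))]
print(A,B,C,np.linalg.norm(A-B),np.linalg.norm(C-B),np.degrees(np.arctan2(*(B-A)[1::-1])),np.degrees(np.arctan2(*(B-C)[1::-1])),(A+C)/2)
print("tip",atz(c,(143+385/4,60+335/4),74),"collar c",atz(c,(143+406/4,60+316/4),50))
# collar outline by ellipse at several params; overlay
im=c["pixels"][:,:,::-1].copy()
im=cv2.resize(im[60:210,143:343],None,fx=4,fy=4,interpolation=cv2.INTER_CUBIC)
def pt(P): x,y=proj(c,P); return (int((x-143)*4+2),int((y-60)*4+2))
cx,cy=500.5,249; th=np.radians(15)
for z,w,col in ((50,7,(0,0,255)),(70,7,(0,255,0))):
    q=[pt((cx+w*(a*np.cos(th)-b*np.sin(th)),cy+w*(a*np.sin(th)+b*np.cos(th)),z)) for a,b in ((1,1),(-1,1),(-1,-1),(1,-1))]
    cv2.polylines(im,[np.array(q)],True,col,1)
cv2.polylines(im,[np.array([pt((cx+13*np.cos(t),cy+13*np.sin(t),50)) for t in np.linspace(0,6.28,60)])],True,(255,0,0),1)
cv2.circle(im,pt((cx,cy,74)),3,(255,0,255),-1)
cv2.imwrite("pics/ov.png",im[150:480,200:620].repeat(1,0))
E
```

```text
[489.1 253.   50. ] [504.8 257.4  50. ] [508.5 241.3  50. ] 16.329805609771086 16.530985319959083 15.659608429415277 102.93734923573574 [498.8 247.2  50. ]
tip [498.6 249.3  74. ] collar c [499.2 250.2  50. ]
```

View pics/ov.png

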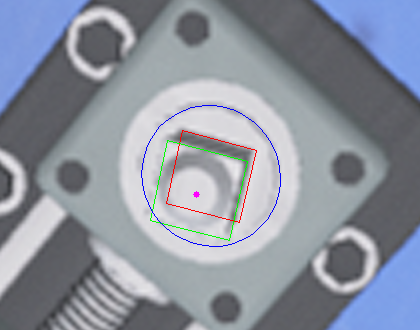

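drive_tool(grip=[1,1,1,1,1,1,1,1], dp=[[1.5,-0.8,0],[3,-1.6,0],[4.5,-2.4,0.5],[5.6,-2.9,1.5],[5.6,-2.9,3],[5.6,-2.9,3],[5.6,-2.9,3],[5.6,-2.9,3]], rotation=[[0,0,0.08],[0,0,0.16],[0,0,0.22],[0,0,0.253],[0,0,0.253],[0,0,0.253],[0,0,0.253],[0,0,0.253]])

```text
time_s: 10.17
tcp_pos: [498.0, 248.5, 119.2]
ee_rot: [0.0, 0.607, 0.795, 0.0]
contact_force: [0.4, -0.4, -3.8]
finger_gap: 20.7
finger_force: 78.6
```

```bash
python3 - <<'E'
from h import *
np.set_printoptions(precision=1,suppress=True)
p,Rm=now(); print(p,np.degrees(yawof(Rm)))
ims=[]
for n,k in (("scene",10),("side",10),("wrist",2)):
    c=cam(n)
    for l,z in (("crank_boss",p[2]+13.5),("shaft_top",74),("knob_mid",p[2]+23.5)):
        print(n,l,[(np.round(d["at"],1).tolist(),round(d["p"],2),atz(c,d["at"],z)) for d in cams.place_of(n,l)][:2])
    x,y=[int(v) for v in proj(c,[498.5,248.5,85])]
    h=400//k//2
    ims.append(cv2.resize(c["pixels"][max(0,y-h):,:,::-1][:2*h,max(0,x-h):x+h],(400,400),interpolation=cv2.INTER_CUBIC)); print(x,y)
cv2.imwrite("pics/ap.png",cv2.resize(np.hstack(ims[:2]),(800,400)))
E
```

```text
[498.  248.5 119.2] 105.25784223291966
scene crank_boss [([248.6, 199.7], 0.83, array([505.1, 248.4, 132.7]))]
scene shaft_top [([252.0, 228.7], 0.69, array([498.3, 245.8,  74. ]))]
scene knob_mid [([270.2, 186.4], 0.57, array([527.1, 193.5, 142.7])), ([249.3, 198.4], 0.41, array([488.2, 253.5, 142.7]))]
250 223
side crank_boss [([222.8, 199.7], 0.83, array([495.6, 254.2, 132.7])), ([229.0, 221.1], 0.73, array([444.9, 227.1, 132.7]))]
side shaft_top [([228.9, 211.8], 0.46, array([504.9, 249.3,  74. ]))]
side knob_mid [([251.1, 193.7], 0.52, array([515.6, 195.6, 142.7]))]
228 211
wrist crank_boss [([281.0, 288.3], 0.93, array([498.2, 248.9, 132.7])), ([281.7, 219.4], 0.33, array([489.3, 282.5, 132.7]))]
wrist shaft_top []
wrist knob_mid [([282.0, 395.6], 0.86, array([513.3, 195.4, 142.7])), ([281.8, 222.9], 0.7, array([488.7, 284.7, 142.7]))]
281 245
```

View pics/ap.png

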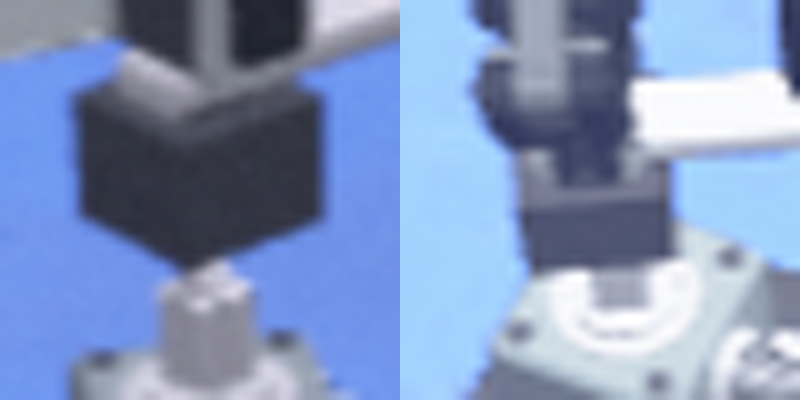

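```bash
python3 - <<'E'
from h import *
np.set_printoptions(precision=2,suppress=True)
for n in ("scene","side"):
    c=cam(n)
    for P in ((498,248.5,98.7),(498,248.5,86),(498,248.5,72),(498,248.5,62),(499,248.5,72),(498,249.5,72)): print(n,P,np.array(proj(c,P)))
E
```

```text
scene (498, 248.5, 98.7) [250.42 217.47]
scene (498, 248.5, 86) [250.59 223.46]
scene (498, 248.5, 72) [250.78 229.97]
scene (498, 248.5, 62) [250.91 234.57]
scene (499, 248.5, 72) [250.58 229.76]
scene (498, 249.5, 72) [250.3  230.08]
side (498, 248.5, 98.7) [227.31 208.15]
side (498, 248.5, 86) [227.91 211.35]
side (498, 248.5, 72) [228.55 214.79]
side (498, 248.5, 62) [229.   217.19]
side (499, 248.5, 72) [228.67 214.43]
side (498, 249.5, 72) [228.13 214.72]
```

drive_tool(grip=[1,1,1,1,1,1], dp=[[-0.12,0.07,0.3],[-0.12,0.07,0.7],[-0.12,0.07,1.1],[-0.12,0.07,1.4],[-0.12,0.07,1.6],[-0.12,0.07,1.6]], rotation=[[0,0,0],[0,0,0],[0,0,0],[0,0,0],[0,0,0],[0,0,0]])

```text
time_s: 11.37
tcp_pos: [498.4, 247.9, 102.5]
ee_rot: [0.0, 0.607, 0.795, 0.0]
contact_force: [1.1, -0.6, -3.9]
finger_gap: 20.6
finger_force: 78.7
```

drive_tool(grip=[1,1,1,1,1,1], dp=[[0,0,0.2],[0,0,0.4],[0,0,0.6],[0,0,0.8],[0,0,1.0],[0,0,1.0]], rotation=[[0,0,0],[0,0,0],[0,0,0],[0,0,0],[0,0,0],[0,0,0]])

```text
time_s: 11.87
tcp_pos: [498.5, 247.7, 92.4]
ee_rot: [0.0, 0.607, 0.795, 0.0]
contact_force: [2.1, 1.4, -5.6]
finger_gap: 20.7
finger_force: 78.5
```

drive_tool(grip=[1,1,1,1,1,1], dp=[[0,0,0.2],[0,0,0.4],[0,0,0.6],[0,0,0.75],[0,0,0.85],[0,0,0.85]], rotation=[[0,0,0],[0,0,0],[0,0,0],[0,0,0],[0,0,0],[0,0,0]])

```text
time_s: 12.37
tcp_pos: [498.5, 247.8, 84.1]
ee_rot: [0.0, 0.607, 0.795, 0.0]
contact_force: [2.5, 1.9, -5.3]
finger_gap: 20.3
finger_force: 78.7
```

drive_tool(grip=[0,-1,-1,-1,-1,-1,-1,-1], dp=[[0,0,0],[0,0,0],[0,0,0],[0,0,0],[-1.5,0,-0.3],[-3.5,0,-0.6],[-5.5,0.03,-0.9],[-5.5,0.03,-0.9]], rotation=[[0,0,0],[0,0,0],[0,0,0],[0,0,0],[0,0,0],[0,0,0],[0,0,0],[0,0,0]])

```text
time_s: 13.03
tcp_pos: [514.4, 190.0, 93.2]
ee_rot: [0.001, 0.609, 0.793, -0.001]
contact_force: [0.7, -1.4, -0.7]
finger_gap: 85.3
finger_force: 0.0
```

```bash
python3 - <<'E'
from h import *
np.set_printoptions(precision=1,suppress=True)
p,Rm=now(); c=cam("wrist"); print(p,now()[0],np.degrees(yawof(Rm)))
for l,z in (("crank_boss",97),("knob_mid",107),("jaw_face",28),("stick_mid",23)):
    print(l,[(np.round(d["at"],1).tolist(),round(d["p"],2),atz(c,d["at"],z)) for d in cams.place_of("wrist",l)][:2])
save(c,"w5.png")
E
```

```text
[514.4 190.   93.2] [513.6 192.2  93.2] 104.96536547237955
crank_boss [([281.5, 156.8], 0.6, array([499.8, 248.9,  97. ]))]
knob_mid [([282.1, 279.6], 0.8, array([514.5, 195.1, 107. ]))]
jaw_face [([230.9, 245.5], 0.56, array([484.2, 165.8,  28. ]))]
stick_mid []
```

View pics/w5.png

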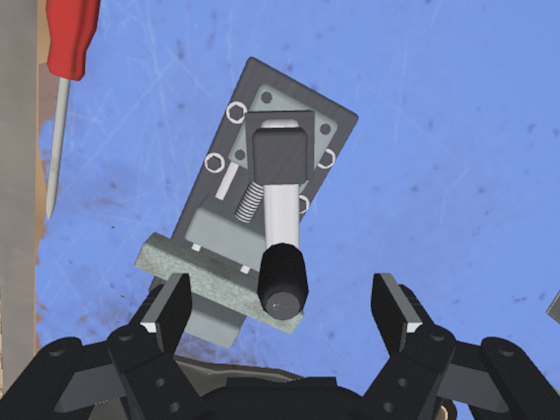

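drive_tool(grip=[0,1,1,1,1,1,1,1], dp=[[0,0,0],[0,0,0],[0,0,0],[0,0,0],[0,0,0],[0,0,0],[0,0,0],[0,0,0]], rotation=[[0,0,0],[0,0,0],[0,0,0],[0,0,0],[0,0,0],[0,0,0],[0,0,0],[0,0,0]], grip_force=50)

```text
time_s: 13.95
tcp_pos: [513.0, 194.7, 93.3]
ee_rot: [0.0, 0.607, 0.795, 0.0]
contact_force: [0.7, 0.7, 0.4]
finger_gap: 21.2
finger_force: 48.8
```

drive_tool(grip=[1,1,1,1,1,1,1,1], dp=[[0.11,-1.07,0],[0.42,-2.1,0],[0.93,-3.06,0],[1.61,-3.89,0],[2.44,-4.57,0],[3.4,-5.08,0],[4.43,-5.39,0],[5.5,-5.5,0]], rotation=[[0,0,0],[0,0,0],[0,0,0],[0,0,0],[0,0,0],[0,0,0],[0,0,0],[0,0,0]])

```text
time_s: 14.62
tcp_pos: [446.3, 231.9, 93.2]
ee_rot: [0.002, 0.607, 0.795, 0.001]
contact_force: [8.9, -2.4, -4.9]
finger_gap: 21.2
finger_force: 49.5
```

drive_tool(grip=[1,1,1,1,1,1,1,1], dp=[[2.1,0.42,0],[3.89,1.61,0],[5.08,3.4,0],[5.5,5.5,0],[5.08,7.6,0],[3.89,9.39,0],[2.1,10.58,0],[0,11,0]], rotation=[[0,0,0],[0,0,0],[0,0,0],[0,0,0],[0,0,0],[0,0,0],[0,0,0],[0,0,0]])

```text
time_s: 15.28
tcp_pos: [550.5, 267.2, 93.9]
ee_rot: [-0.002, 0.605, 0.796, 0.003]
contact_force: [0.1, 6.7, -2.1]
finger_gap: 21.1
finger_force: 49.8
```

drive_tool(grip=[1,1,1,1,1,1,1,1], dp=[[-2.1,-0.42,0],[-3.89,-1.61,0],[-5.08,-3.4,0],[-5.5,-5.5,0],[-5.08,-7.6,0],[-3.89,-9.39,0],[-2.1,-10.58,0],[0,-11,0]], rotation=[[0,0,0],[0,0,0],[0,0,0],[0,0,0],[0,0,0],[0,0,0],[0,0,0],[0,0,0]])

```text
time_s: 15.95
tcp_pos: [446.2, 231.8, 93.4]
ee_rot: [0.002, 0.607, 0.795, 0.002]
contact_force: [14.6, -1.4, -10.8]
finger_gap: 20.8
finger_force: 50.0
```

```bash
python3 - <<'E'
from h import *
np.set_printoptions(precision=1,suppress=True)
p,Rm=now(); print(p)
u=np.array([-.981,.196])
sh=np.array([498.7,248])
for n in ("scene","side"):
    c=cam(n)
    for l,z in (("jaw_face",28),("stick_mid",23)):
        print(n,l,[(np.round(d["at"],1).tolist(),round(d["p"],2),atz(c,d["at"],z),60+(atz(c,d["at"],z)[:2]-sh)@[.205,.979]) for d in cams.place_of(n,l)][:2])
print(monitor.sense()["contact_force"],now()[0],monitor.sense()["time_s"])
E
```

```text
[446.2 231.8  93.4]
scene jaw_face [([299.7, 244.6], 0.77, array([475.6, 152.4,  28. ]), np.float64(-38.30779103030265))]
scene stick_mid [([306.2, 246.7], 0.76, array([470.1, 140.3,  23. ]), np.float64(-51.278148532030315))]
side jaw_face [([266.3, 233.5], 0.64, array([491. , 160.2,  28. ]), np.float64(-27.521720547798893)), ([224.6, 207.7], 0.17, array([543.8, 275.2,  28. ]), np.float64(95.89788568755708))]
side stick_mid []
[ 4.9  1.4 -3.4] [445.7 233.7  93.5] 16.25
```

drive_tool(grip=[1,1,1,1,1,1,1,1], dp=[[2.1,0.42,0],[3.89,1.61,0],[5.08,3.4,0],[5.5,5.5,0],[5.08,7.6,0],[3.89,9.39,0],[2.1,10.58,0],[0,11,0]], rotation=[[0,0,0],[0,0,0],[0,0,0],[0,0,0],[0,0,0],[0,0,0],[0,0,0],[0,0,0]])

```text
time_s: 16.92
tcp_pos: [550.5, 267.1, 93.8]
ee_rot: [-0.002, 0.605, 0.796, 0.003]
contact_force: [-0.3, 6.6, -2.3]
finger_gap: 21.1
finger_force: 51.1
```

drive_tool(grip=[1,1,1,1,1,1,1,1], dp=[[-2.1,-0.42,0],[-3.89,-1.61,0],[-5.08,-3.4,0],[-5.5,-5.5,0],[-5.08,-7.6,0],[-3.89,-9.39,0],[-2.1,-10.58,0],[0,-11,0]], rotation=[[0,0,0],[0,0,0],[0,0,0],[0,0,0],[0,0,0],[0,0,0],[0,0,0],[0,0,0]])

```text
time_s: 17.58
tcp_pos: [446.2, 231.7, 93.4]
ee_rot: [0.002, 0.607, 0.794, 0.001]
contact_force: [15.5, -1.0, -11.2]
finger_gap: 21.0
finger_force: 50.8
```

```bash
python3 - <<'E'
from h import *
np.set_printoptions(precision=1,suppress=True)
sh=np.array([498.7,248])
for n in ("scene","side","wrist"):
    c=cam(n)
    for l,z in (("jaw_face",28),("stick_mid",23)):
        print(n,l,[(np.round(d["at"],1).tolist(),round(d["p"],2),60+(atz(c,d["at"],z)[:2]-sh)@[.205,.979]) for d in cams.place_of(n,l)][:2])
print(monitor.sense()["contact_force"],now()[0],monitor.sense()["time_s"])
c=cam("side");a=cv2.resize(c["pixels"][195:270,210:310,::-1],(800,600),interpolation=cv2.INTER_CUBIC)
cv2.imwrite("pics/s6.png",a)
E
```

```text
scene jaw_face [([304.4, 243.3], 0.85, np.float64(-49.109531295111566))]
scene stick_mid [([307.2, 245.5], 0.87, np.float64(-54.72225951228826))]
side jaw_face [([270.7, 238.9], 0.81, np.float64(-42.81635911093406))]
side stick_mid [([281.9, 238.4], 0.55, np.float64(-65.24450812612704))]
wrist jaw_face [([292.2, 333.8], 0.96, np.float64(-43.55585821087696))]
wrist stick_mid [([290.2, 348.2], 0.74, np.float64(-61.07303046032915))]
[ 5.2  2.1 -2.8] [445.7 233.4  93.4] 18.0333
```

View pics/s6.png

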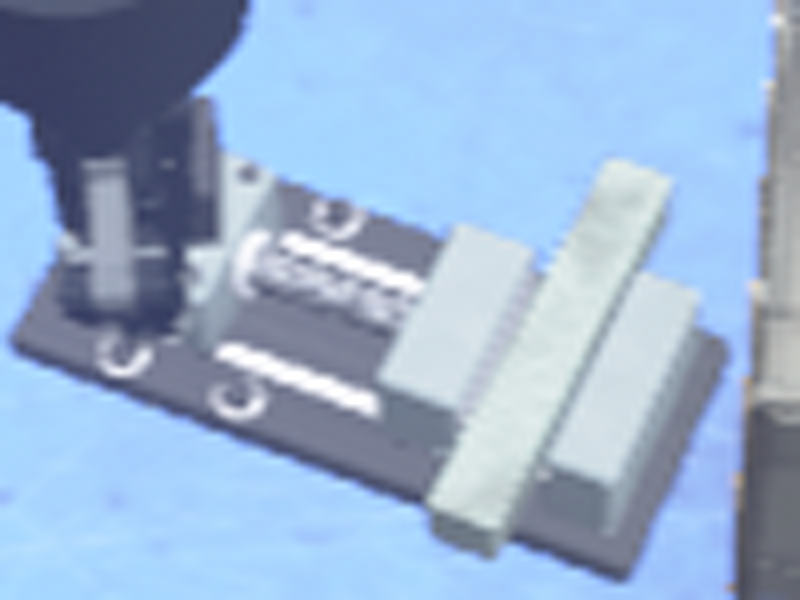

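drive_tool(grip=[1,1,1,1,1,1,1,1], dp=[[1.07,0.11,0],[2.1,0.42,0],[3.06,0.93,0],[3.89,1.61,0],[4.57,2.44,0],[5.08,3.4,0],[5.39,4.43,0],[5.5,5.5,0]], rotation=[[0,0,0],[0,0,0],[0,0,0],[0,0,0],[0,0,0],[0,0,0],[0,0,0],[0,0,0]])

```text
time_s: 18.75
tcp_pos: [480.5, 299.5, 92.9]
ee_rot: [-0.001, 0.606, 0.795, -0.004]
contact_force: [-4.5, -2.2, 5.2]
finger_gap: 21.1
finger_force: 52.2
```

```bash
cat > gen.py <<'E'
from h import *
import sys
np.set_printoptions(precision=2,suppress=True)
C=np.array([498.7,248.0])
s=monitor.sense();p=np.array(s["tcp_pos"]);f=s["contact_force"]
d=p[:2]-C; r=np.linalg.norm(d); a=np.degrees(np.arctan2(d[1],d[0])); t=np.array([d[1],-d[0]])/r
print("r",r,"ang",a,"tangential resist",-f[:2]@t,"radial",f[:2]@d/r,"F",f,"moment",s["ft_torque"],"t",s["time_s"])
if len(sys.argv)>1:
    th0,step,n=map(float,sys.argv[1:4]); th0=np.radians(th0)
    print([[float(round(-5.5*(np.cos(x)-np.cos(th0)),2)),float(round(-5.5*(np.sin(x)-np.sin(th0)),2)),0] for x in th0+np.radians(step)*np.arange(1,n+1)])
E
python3 gen.py 180 7.5 8
```

```text
r 54.650982654463476 ang 109.43412471880883 tangential resist 4.934685311343814 radial -0.5989918942343766 F [-4.45 -2.21  5.18] moment [-0.89  0.98  0.04] t 18.75
[[-0.05, 0.72, 0], [-0.19, 1.42, 0], [-0.42, 2.1, 0], [-0.74, 2.75, 0], [-1.14, 3.35, 0], [-1.61, 3.89, 0], [-2.15, 4.36, 0], [-2.75, 4.76, 0]]
```

drive_tool(grip=[1,1,1,1,1,1,1,1], dp=[[-0.05,0.72,0],[-0.19,1.42,0],[-0.42,2.1,0],[-0.74,2.75,0],[-1.14,3.35,0],[-1.61,3.89,0],[-2.15,4.36,0],[-2.75,4.76,0]], rotation=[[0,0,0],[0,0,0],[0,0,0],[0,0,0],[0,0,0],[0,0,0],[0,0,0],[0,0,0]])

```text
time_s: 19.42
tcp_pos: [537.1, 287.6, 93.4]
ee_rot: [-0.001, 0.606, 0.795, 0.001]
contact_force: [-4.1, 2.9, 3.4]
finger_gap: 21.4
finger_force: 52.1
```

```bash
python3 gen.py 240 3.75 8; python3 - <<'E'
from h import *
sh=np.array([498.7,248])
for n in ("scene","side","wrist"):
    c=cam(n)
    for l,z in (("jaw_face",28),("stick_mid",23)):
        print(n,l,[(round(d["p"],2),60+(atz(c,d["at"],z)[:2]-sh)@[.205,.979]) for d in cams.place_of(n,l)][:1])
E
python3 gen.py
```

```text
r 55.10135983951347 ang 45.87643797112494 tangential resist 4.92904849634661 radial -0.7987231429994013 F [-4.09  2.86  3.39] moment [0.63 1.02 0.04] t 19.4167
[[-0.32, 0.17, 0], [-0.65, 0.32, 0], [-0.98, 0.44, 0], [-1.33, 0.55, 0], [-1.68, 0.63, 0], [-2.03, 0.69, 0], [-2.39, 0.73, 0], [-2.75, 0.74, 0]]
scene jaw_face [(0.7, np.float64(-51.15538590882957))]
scene stick_mid [(0.94, np.float64(-61.03352967498115))]
side jaw_face [(0.86, np.float64(-44.861425177107506))]
side stick_mid [(0.95, np.float64(-67.8494111365401))]
wrist jaw_face [(0.6, np.float64(-47.73308339822779))]
wrist stick_mid []
r 55.02978751870835 ang 44.37875067985839 tangential resist 0.41218401294232504 radial 3.1458501265177388 F [1.96 2.49 1.66] moment [ 0.3  -0.27 -0.06] t 19.8667
```

drive_tool(grip=[1,1,1,1,1,1,1,1], dp=[[-0.32,0.17,0],[-0.65,0.32,0],[-0.98,0.44,0],[-1.33,0.55,0],[-1.68,0.63,0],[-2.03,0.69,0],[-2.39,0.73,0],[-2.75,0.74,0]], rotation=[[0,0,0],[0,0,0],[0,0,0],[0,0,0],[0,0,0],[0,0,0],[0,0,0],[0,0,0]])

```text
time_s: 20.53
tcp_pos: [551.7, 264.1, 93.6]
ee_rot: [-0.001, 0.606, 0.795, 0.002]
contact_force: [0.6, 5.1, 1.1]
finger_gap: 21.3
finger_force: 51.9
```

```bash
python3 gen.py 270 3.75 8
```

```text
r 55.447505155028665 ang 16.912411281358516 tangential resist 4.718660924687695 radial 2.0736550588950466 F [0.61 5.12 1.14] moment [ 1.24 -0.11 -0.01] t 20.5333
[[-0.36, -0.01, 0], [-0.72, -0.05, 0], [-1.07, -0.11, 0], [-1.42, -0.19, 0], [-1.77, -0.29, 0], [-2.1, -0.42, 0], [-2.43, -0.57, 0], [-2.75, -0.74, 0]]
```

drive_tool(grip=[1,1,1,1,1,1,1,1], dp=[[-0.36,-0.01,0],[-0.72,-0.05,0],[-1.07,-0.11,0],[-1.42,-0.19,0],[-1.77,-0.29,0],[-2.1,-0.42,0],[-2.43,-0.57,0],[-2.75,-0.74,0]], rotation=[[0,0,0],[0,0,0],[0,0,0],[0,0,0],[0,0,0],[0,0,0],[0,0,0],[0,0,0]])

```text
time_s: 21.2
tcp_pos: [553.0, 234.8, 93.6]
ee_rot: [0.0, 0.607, 0.795, 0.002]
contact_force: [3.0, 4.0, 0.6]
finger_gap: 21.0
finger_force: 51.7
```

```bash
python3 gen.py 300 3.75 8
```

```text
r 55.89411444462035 ang -13.6482909415636 tangential resist 4.564214859591109 radial 1.972830215579597 F [2.99 3.97 0.57] moment [ 0.95 -0.57 -0.03] t 21.2
[[-0.31, -0.19, 0], [-0.6, -0.4, 0], [-0.88, -0.63, 0], [-1.14, -0.87, 0], [-1.39, -1.14, 0], [-1.61, -1.41, 0], [-1.82, -1.71, 0], [-2.01, -2.01, 0]]
```

drive_tool(grip=[1,1,1,1,1,1,1,1], dp=[[-0.31,-0.19,0],[-0.6,-0.4,0],[-0.88,-0.63,0],[-1.14,-0.87,0],[-1.39,-1.14,0],[-1.61,-1.41,0],[-1.82,-1.71,0],[-2.01,-2.01,0]], rotation=[[0,0,0],[0,0,0],[0,0,0],[0,0,0],[0,0,0],[0,0,0],[0,0,0],[0,0,0]])

```text
time_s: 21.87
tcp_pos: [538.7, 208.7, 93.4]
ee_rot: [0.001, 0.607, 0.795, 0.001]
contact_force: [5.2, 2.7, 0.6]
finger_gap: 20.8
finger_force: 51.8
```

```bash
python3 gen.py 330 3.75 8
```

```text
r 56.06628005796993 ang -44.49247885850399 tangential resist 5.545089631936905 radial 1.7796786423763453 F [5.16 2.71 0.61] moment [ 0.65 -1.02 -0.05] t 21.8667
[[-0.17, -0.32, 0], [-0.32, -0.65, 0], [-0.44, -0.98, 0], [-0.55, -1.33, 0], [-0.63, -1.68, 0], [-0.69, -2.03, 0], [-0.73, -2.39, 0], [-0.74, -2.75, 0]]
```

drive_tool(grip=[1,1,1,1], dp=[[-0.17,-0.32,0],[-0.32,-0.65,0],[-0.44,-0.98,0],[-0.55,-1.33,0]], rotation=[[0,0,0],[0,0,0],[0,0,0],[0,0,0]])

```text
time_s: 22.2
tcp_pos: [526.8, 199.5, 93.4]
ee_rot: [0.001, 0.607, 0.795, 0.0]
contact_force: [5.0, 1.3, 1.2]
finger_gap: 20.8
finger_force: 51.8
```

```bash
python3 gen.py 345 3.75 8
```

```text
r 56.05899461885771 ang -59.961980385856414 tangential resist 4.976840430950577 radial 1.3993793779956751 F [5.01 1.28 1.21] moment [ 0.4  -1.23  0.  ] t 22.2
[[-0.08, -0.35, 0], [-0.14, -0.71, 0], [-0.18, -1.06, 0], [-0.19, -1.42, 0], [-0.18, -1.78, 0], [-0.14, -2.14, 0], [-0.08, -2.5, 0], [0.0, -2.85, 0]]
```

drive_tool(grip=[1,1,1,1,1,1], dp=[[-0.08,-0.35,0],[-0.14,-0.71,0],[-0.18,-1.06,0],[-0.19,-1.42,0],[-0.18,-1.78,0],[-0.14,-2.14,0]], rotation=[[0,0,0],[0,0,0],[0,0,0],[0,0,0],[0,0,0],[0,0,0]])

```text
time_s: 22.7
tcp_pos: [508.2, 193.1, 93.6]
ee_rot: [0.002, 0.607, 0.795, 0.002]
contact_force: [9.5, 1.8, -2.9]
finger_gap: 21.4
finger_force: 51.5
```

```bash
python3 gen.py 7.5 3.75 8;python3 - <<'E'
from h import *
sh=np.array([498.7,248])
for n in ("scene","side","wrist"):
    c=cam(n)
    for l,z in (("jaw_face",28),("stick_mid",23)):
        print(n,l,[(round(d["p"],2),60+(atz(c,d["at"],z)[:2]-sh)@[.205,.979]) for d in cams.place_of(n,l)][:1])
E
```

```text
r 55.71497923103712 ang -80.18344779066803 tangential resist 9.675340440675372 radial -0.15749238269669044 F [ 9.51  1.8  -2.86] moment [ 0.59 -2.28 -0.04] t 22.7
[[0.06, -0.36, 0], [0.14, -0.71, 0], [0.24, -1.05, 0], [0.37, -1.39, 0], [0.52, -1.71, 0], [0.69, -2.03, 0], [0.88, -2.34, 0], [1.09, -2.63, 0]]
scene jaw_face [(0.96, np.float64(-57.529597189810744))]
scene stick_mid [(0.79, np.float64(-58.01265070226829))]
side jaw_face [(0.84, np.float64(-41.525638658884134))]
side stick_mid []
wrist jaw_face [(0.83, np.float64(-51.575104861353836))]
wrist stick_mid [(0.87, np.float64(-65.51491801106368))]
```

```bash
python3 gen.py
```

```text
r 55.79992904167907 ang -80.68155175821917 tangential resist 7.998055786436951 radial -1.3616411908378743 F [ 7.67  2.64 -1.7 ] moment [ 0.47 -1.83 -0.01] t 23.15
```

drive_tool(grip=[1,1,0.3,-1,-1,-1,-1,-1], dp=[[0,0.06,0],[-0.01,0.12,0],[-0.01,0.12,0],[-0.01,0.12,0],[-0.01,0.12,0],[-0.01,0.12,0],[1.5,0.3,0.2],[3,0.45,0.4]], rotation=[[0,0,0],[0,0,0],[0,0,0],[0,0,0],[0,0,0],[0,0,0],[0,0,0.05],[0,0,0.1]])

```text
time_s: 23.82
tcp_pos: [501.8, 222.0, 88.7]
ee_rot: [-0.0, 0.648, 0.762, -0.001]
contact_force: [-0.1, -0.5, -0.4]
finger_gap: 85.0
finger_force: 0.0
```

```bash
python3 - <<'E'
from h import *
np.set_printoptions(precision=1,suppress=True)
for i in range(2):
    p,Rm=now(); c=cam("wrist"); print(p,np.degrees(yawof(Rm)))
    P={}
    for l,z in (("crank_boss",97),("knob_mid",107)):
        print(l,[(np.round(d["at"],1).tolist(),round(d["p"],2),atz(c,d["at"],z)) for d in cams.place_of("wrist",l)][:2])
p,Rm=now();print(p,np.degrees(yawof(Rm)))
rows((p,Rm),[((498.7,247.8,84),np.radians(99.3))])
E
```

```text
[501.8 222.   88.7] 99.28960701462107
crank_boss [([285.2, 233.7], 0.77, array([500.4, 248.1,  97. ])), ([257.2, 249.2], 0.22, array([488.8, 238.1,  97. ]))]
knob_mid [([290.9, 344.0], 0.92, array([512.1, 195. , 107. ]))]
[501.2 224.   88.9] 99.77789433799437
crank_boss [([287.8, 237.4], 0.67, array([501.1, 248.2,  97. ]))]
knob_mid [([293.1, 350.2], 0.62, array([513.5, 193.3, 107. ]))]
[502.2 222.1  89. ] 99.55816356724016
dp [[2.59, 0.08, 0.49]]
rot [[-0.001, 0.001, 0.005]]
```

drive_tool(grip=[-1,-1,-1,0,1,1,1,1], dp=[[1.3,0.05,0.25],[2.6,0.1,0.5],[2.6,0.1,0.5],[2.6,0.1,0.5],[2.6,0.1,0.5],[2.6,0.1,0.5],[2.6,0.1,0.5],[2.6,0.1,0.5]], rotation=[[0,0,-0.03],[0,0,-0.03],[0,0,-0.03],[0,0,-0.03],[0,0,-0.03],[0,0,-0.03],[0,0,-0.03],[0,0,-0.03]], grip_force=70)

```text
time_s: 24.78
tcp_pos: [499.1, 248.5, 84.2]
ee_rot: [0.0, 0.634, 0.773, -0.0]
contact_force: [0.6, -0.4, 0.1]
finger_gap: 25.6
finger_force: 0.0
```

drive_tool(grip=[1,1,1,1,1], dp=[[0,0,0],[0,0,0],[0,0,0],[0,0,0],[0,0,0]], rotation=[[0,0,0],[0,0,0],[0,0,0],[0,0,0],[0,0,0]])

```text
time_s: 25.2
tcp_pos: [499.1, 248.7, 84.5]
ee_rot: [0.0, 0.634, 0.773, -0.0]
contact_force: [-0.5, -2.5, 5.2]
finger_gap: 21.0
finger_force: 68.8
```

drive_tool(grip=[1,1,1,1,1,1,1,1], dp=[[0,0,-0.2],[0,0,-0.5],[0,0,-1],[0,0,-1.7],[0,0,-2.5],[0,0,-3.4],[0,0,-4.5],[0,0,-5]], rotation=[[0,0,0],[0,0,0],[0,0,0],[0,0,0],[0,0,0],[0,0,0],[0,0,0],[0,0,0]])

```text
time_s: 25.87
tcp_pos: [499.2, 250.0, 136.1]
ee_rot: [0.0, 0.634, 0.773, 0.001]
contact_force: [1.1, 0.5, -3.2]
finger_gap: 20.6
finger_force: 71.6
```

```bash
python3 - <<'E'
from h import *
p,Rm=now();s=monitor.sense();print(p,np.degrees(yawof(Rm)),s["contact_force"],s["finger_gap"])
q=np.array([640,212,145]);y=np.radians(115)
rows((p,Rm),[(q,y),(q*[1,1,0]+[0,0,36],y)])
E
```

```text
[499.17892764 249.96320242 136.06117825] 101.29975302186213 [ 1.08248437  0.49817165 -3.21036499] 20.64917830748323
dp [[-6.48, 13.07, -0.87], [-6.49, 13.05, 10.03]]
rot [[0.002, -0.001, -0.239], [0.002, -0.001, -0.239]]
```

drive_tool(grip=[1,1,1,1,1,1,1,1], dp=[[-1.3,2.6,-0.5],[-2.6,5.2,-0.5],[-3.9,7.8,-0.5],[-5.2,10.4,-0.5],[-6.5,13,-0.5],[-6.5,13,2],[-6.5,13,5],[-6.5,13,7]], rotation=[[0,0,-0.05],[0,0,-0.1],[0,0,-0.15],[0,0,-0.2],[0,0,-0.24],[0,0,-0.24],[0,0,-0.24],[0,0,-0.24]])

```text
time_s: 26.53
tcp_pos: [638.7, 209.8, 62.4]
ee_rot: [-0.001, 0.538, 0.843, -0.001]
contact_force: [-1.0, -0.3, -4.4]
finger_gap: 20.9
finger_force: 71.6
```

drive_tool(grip=[1,1,1,1], dp=[[0,0,0.5],[0,0,1],[0,0,1],[0,0,1]], rotation=[[0,0,0],[0,0,0],[0,0,0],[0,0,0]])

```text
time_s: 26.87
tcp_pos: [640.0, 211.6, 55.8]
ee_rot: [0.001, 0.537, 0.844, 0.001]
contact_force: [-0.3, 0.6, -3.3]
finger_gap: 20.7
finger_force: 71.6
```

Lower 20 mm in steps, to about 1 mm above contact.

drive_tool(grip=[1,1,1,1,1,1,1], dp=[[0,0,0.4],[0,0,0.9],[0,0,1.4],[0,0,1.8],[0,0,2],[0,0,2.1],[0,0,2.1]], rotation=[[0,0,0],[0,0,0],[0,0,0],[0,0,0],[0,0,0],[0,0,0],[0,0,0]])

```text
time_s: 27.45
tcp_pos: [638.9, 210.8, 34.6]
ee_rot: [0.0, 0.537, 0.844, -0.001]
contact_force: [-4.2, -2.0, 5.9]
finger_gap: 20.5
finger_force: 72.5
```

Contact with the table (weight taken). Open slowly, rise, and check.

drive_tool(grip=[0.6,0.2,-0.5,-1,-1,-1,-1,-1], dp=[[0,0,0],[0,0,0],[0,0,0],[0,0,0],[0,0,0],[0,0,-2],[0,0,-6],[0,0,-10]], rotation=[[0,0,0],[0,0,0],[0,0,0],[0,0,0],[0,0,0],[0,0,0],[0,0,0],[0,0,0]])

```text
time_s: 28.12
tcp_pos: [638.1, 210.3, 132.6]
ee_rot: [-0.001, 0.537, 0.844, -0.001]
contact_force: [1.0, 0.8, 0.9]
finger_gap: 85.4
finger_force: 0.0
```

drive_tool(grip=[-1,-1,-1,-1,-1], dp=[[0,0,-4],[0,0,-6],[0,0,-6],[0,0,-6],[0,0,-6]], rotation=[[0,0,0],[0,0,0],[0,0,0],[0,0,0],[0,0,0]])

```text
time_s: 28.53
tcp_pos: [638.6, 210.3, 192.1]
ee_rot: [-0.0, 0.537, 0.844, -0.001]
contact_force: [-0.3, -0.3, -1.0]
finger_gap: 85.3
finger_force: 0.0
```

```bash
python3 - <<'E'
from h import *
np.set_printoptions(precision=1,suppress=True)
p,Rm=now();s=monitor.sense();c=cam("wrist");print(p,s["contact_force"],s["finger_gap"])
for l,z in (("crank_boss",47),("knob_mid",57),("jaw_face",28),("stick_mid",23)):
    print(l,[(np.round(d["at"],1).tolist(),round(d["p"],2),atz(c,d["at"],z)) for d in cams.place_of("wrist",l)][:2])
save(c,"w9.png")
E
```

```text
[638.6 210.3 192.1] [-0.3 -0.3 -1. ] 85.30702457339748
crank_boss [([285.9, 195.5], 0.61, array([643.9, 211.3,  47. ])), ([13.5, 28.8], 0.57, array([385.6, 244.7,  47. ]))]
knob_mid [([281.4, 251.7], 0.82, array([663. , 160.5,  57. ]))]
jaw_face [([103.5, 184.1], 0.65, array([476.5, 139.8,  28. ]))]
stick_mid [([108.1, 198.2], 0.89, array([482.6, 124.8,  23. ]))]
```

View pics/w9.png

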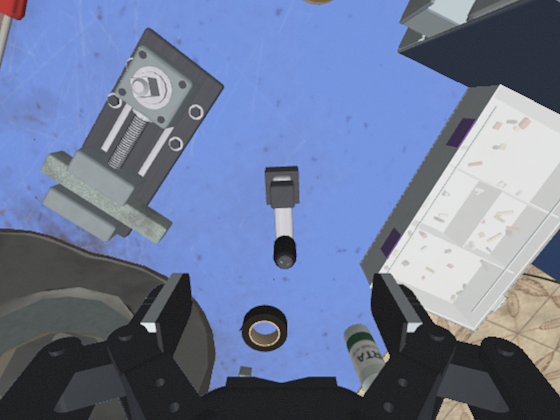

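The crank stands upright on its hub at (283,188). The stick at (105,200) is square and flat between both jaws, and the gripper is empty and clear, so I'm handing in.

```bash
python3 -c "
from bench import robot
print(robot.sign_off())"
```

```text
the job is handed in; nothing more can be done
None
```

The job is handed in at about 28.5 s, with no verdict returned: the stick is clamped at an estimated 115–185 N by crank feel (3–5 N over running free, at or just above the 2–4 N band, below the crush limit), and the crank stands upright on its hub on the bare table.

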